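# Pump up the vacuum specimen holder

## Task

The specimen under preparation is held by a hand-pumped vacuum chuck: with the fingertips, push the pump's black knob down again and again, letting it spring right back up each time, until the thin indicator pin on the base stands fully out of its collar, then let go so that the knob is up. Only press: do not grip, lift or shift the holder, do not touch the pin itself, do not press the small release button, and leave the specimen and the other things on the table where they are.

Things in the scene. Friction and masses are not known exactly. Their poses are not given: they have to be found in the camera images.
- holder: Hand-pumped vacuum specimen holder: a loose, heavy (3 to 4 kg) white base plate 150 x 220 x 18 mm (its x, y, z) on the table; slides or tips if pushed sideways. Origin: centre of its underside, z up. On it, at (x, y) in mm: pump (0, -70), indicator (50, -8), release valve (-50, -12), round chuck (0, 52).
- knob_top (a point): Centre of the top of the pump's black mushroom knob, 36 mm across, flat in the middle over 30 mm; 102 mm above the table when up, moving with the plunger. Under it is the pump's aluminium barrel, 46 mm across (56 at the foot), 68 mm high over the table.
- pump_plunger (a joint): Plunger, m: 0 = fully up, 0.020 = pressed home on its stop. Slides straight down; its spring brings it back in about 0.3 s. Takes about 5 N to start, 10 N at the bottom, up to 5 N more while moving at 50 mm/s. Each stroke must go fully home: the ratchet lifts the pin only as far as the plunger goes down, and bites anew only after it has come right back up.
- indicator_pin (a joint): Rise of the indicator pin, m: 0 = in (top 4 mm above the collar), 0.030 = fully out (top 34 mm above the collar, the 3 mm black ring round its foot clear of it). Each full stroke raises it up to 6 mm, on the way down, and it stays there. Starts between 0 and 0.013: three to six full strokes. Further strokes do no harm: the pin stays out and the plunger still moves.
- pin_top (a point): Centre of the top of the indicator pin, a steel pin 12 mm across: 50 mm above the table when in, 80 mm when fully out.
- collar_top (a point): Centre of the top of the dark steel collar, 26 mm across, from which the indicator pin rises; 46 mm above the table.
- release_valve (a joint): Button of the vacuum release valve, m: 0 = up, 0.004 = pressed. Not to be pressed. A spring of 2 to 4 N holds it up.
- valve_top (a point): Centre of the top of the release valve's small steel button, 14 mm across, 35 mm above the table, in a dark ring 26 mm across whose top is 30 mm above the table.
- chuck_center (a point): Centre of the top face of the round aluminium chuck, 80 mm across; 32 mm above the table.
- specimen: Loose specimen: a black disc 39 mm across and 12 mm high with a small steel face, lying on the chuck. Origin: centre of its underside.
- objective: Loose bystander: steel microscope objective, 28 mm across and 42 mm high, standing on the base plate's corner. Origin: centre of its underside.
- mount_a: Loose bystander: grey specimen mount, 31 mm across and 22 mm high, on the table beside the holder. Origin: centre of its underside.
- mount_b: Loose bystander: a second such grey mount on the other side of the holder. Origin: centre of its underside.
- bottle: Loose bystander: amber bottle 48 mm across and 110 mm high. Origin: centre of its underside.
- mug: Loose bystander: white mug 76 mm across (handle apart) and 90 mm high. Origin: centre of its underside.
- jar: Loose bystander: clear jar 60 mm across and 70 mm high. Origin: centre of its underside.
- screwdriver: Loose bystander: screwdriver 170 mm long lying at the far side of the table. Origin: underside of the tool, near its middle; its length lies along its x.
Things that resemble listed ones, but are neither listed nor needed, are in the scene too. Several things have the shape of the specimen; the one meant has the colours described above.

How it is judged:
On the way, in this order (a step that is already met when the one before it is completed fails the run):
1. the pump's plunger is pressed nearly home for the first time (over 16 of 20 mm) (value of joint pump_plunger above 0.016 m).
2. the indicator pin is fully out (to within 1.5 mm) (value of joint indicator_pin above 0.0285 m), for 0.2 s.
At the end, for the whole second after the job is handed in: The indicator pin is out by at least 28.5 of its 30 mm, the plunger is back up to within 3 mm, the release button is not pressed, the specimen lies within 15 mm of the chuck's centre, and the holder stands flat within 25 mm of where it was (value of joint indicator_pin above 0.0285 m and value of joint pump_plunger below 0.003 m and value of joint release_valve below 0.002 m and horizontal distance between specimen and chuck_center below 0.015 m and distance of holder from where it was at the start of the episode below 0.025 m and height (world z) of holder below 0.006 m and angle between holder's own z axis and vertical below 0.08 rad); the robot touches nothing.
It fails at once if the indicator pin is touched by the robot (over 1 N) (contact force between any of the fingers, the arm and indicator_pin above 1 N).
It fails at once if the release button is pressed (over 2 of 4 mm) (value of joint release_valve above 0.002 m).
It fails at once if the holder is lifted or tipped (over 6 mm or 0.08 rad) or shifted by over 25 mm (not (distance of holder from where it was at the start of the episode below 0.025 m and height (world z) of holder below 0.006 m and angle between holder's own z axis and vertical below 0.08 rad)).
It fails at once if the specimen is lifted off the chuck (over 6 mm) or shoved to over 15 mm from its centre (not (horizontal distance between specimen and chuck_center below 0.015 m) or z of specimen in the frame of holder above 0.038 m).
It fails at once if another thing on the table is moved by over 30 mm (distance of any of objective, mount_a, mount_b, bottle, mug, jar, screwdriver from where it was at the start of the episode above 0.03 m).
It also fails if it takes over 45 s, if anything falls off the work surface, if the arm or the gripper's body presses on something with over 40 N, if the wrist force passes 120 N, or if a joint passes its speed limit or range.

## Robot

A 6-joint arm with a two-finger parallel gripper is mounted at the origin on the work surface. World frame = base frame: x ahead of the robot, y to its left, z up, the work surface at z = 0. Lengths are in m, angles in rad, forces in N, time in s.
With the tool pointing down it reaches from about 0.375 to 0.975 m from the base axis. Payload 3.8 kg.
Tool frame: the origin (TCP) lies at the very end of the fingers, on their centre line; the grasp point (between the pads) lies 19 mm behind it (r.pinch_z is the distance from the TCP to the grasp point, in m); x points along the fingers, y is the direction in which the jaws open and shut, and the axes are right-handed (so a half turn about x gives the same grasp; the last joint's range is limited). The gripper opens to 88 mm and grips with 3 to 60 N. Pads are 18 mm wide; open, the fingers measure 123 mm over their backs; the gripper's body (75 mm by 187 mm) begins 45 mm behind the grasp point.
Start: joints at [1.239, 0.264, 1.604, -0, 1.274, -0.037], TCP at [0.196, 0.646, 0.239] pointing down, gripper open.
Joint ranges: [-2.63, 2.63], [-0.94, 2.18], [0.31, 2.57], [-1.31, 4.45], [0, 2.66], [-2.55, 2.55]. Speed limits (rad/s): [2.57, 2.57, 3.14, 3.14, 3.14, 3.14].

## Interface

Orientations are given as a unit quaternion [w, x, y, z].
In Python, from rig import r, vision, finder gives the robot as it stands.
- The arm moves only by the shell command python3 -m handwheel 'ROWS' [FORCE]. ROWS is text: rows parted by semicolons, each of 7 numbers parted by spaces: the closure, from 0 (fully open) to 1 (shut), then the shift along the tool's x, y, z in units of 30 mm (1.0 is 30 mm), then the turn, a rotation vector about the tool's x, y, z in units of 6 degrees (1.0 is 6 degrees). In form: claw tx ty tz wx wy wz; .... A call has 1 to 20 rows; each row is the pose to reach, as a shift and turn from the pose commanded when the call began, along the tool's axes at that moment; what a row does not reach only later rows make up. A row lasts 1/10 s, in which the tool goes at most 50 mm and 8.59 degrees, less where a joint would pass 70% of its speed; a pose out of reach is approached as far as the arm can. A call with a gripper value outside its range is refused whole. The fingers move at their own pace and stop on an object; FORCE is the grip in N (left out, the last holds). Time passes only in rows, so rows that repeat a pose let the fingers close. It gives the time, the measured TCP pose, the force and the opening at its end, in the units of the state.
- r.get_state(): the state, without advancing time (a new reading comes with each control period).
- vision.grab_frame(name): name is "scene" or "side" or "wrist"; returns a dict with "img" (420x560x3 uint8, blue, green, red), "intrinsics" (3x3 intrinsics, pixels), "dist_coeffs" ([k1, k2, p1, p2, k3] as OpenCV has them; the pictures are not rectified), "extrinsics" (4x4, takes a point from camera to world coordinates). Camera axes: x right, y down, z forward; pixel columns grow to the right and rows downward; lengths in m; the calibration is good to about 2 mm. A picture is of the moment at which its call begins. There is no depth.
- r.close_job(): hands the job in, once; it reports no verdict.
Trained networks look in the newest picture that a camera, given by its name, has taken for a name from the list of things; names that differ only in an ending like _2 or _b are one class to them, and where a whole thing is asked for, a point or a joint stands for the part that bears it (a point fixed in the world has none). Each returns a list of dicts, best first, with "p" (0 to 1); they miss things now and then, are a little off and sometimes report something else, mostly with a low value. They report only what shows in the picture. A call takes as long as a camera call. They do not tell look-alikes from the thing itself.
- finder.recognise(query, camera): "extent" ([centre column, centre row, width, height] in pixels, round what is visible of it).
- finder.mark_of(query, camera): "uv" ([column, row] in pixels: a listed point, or the origin of a listed thing).
The state is a dict: "time": time; "joint_pos": joint angles; "qvel": joint speeds; "joint_efforts": joint torques, N m; "ee_pos": TCP position; "ee_rot": TCP orientation; "wrist_force": force on the tool from outside, world axes, zero at the start; "wrist_torque": the same for the moment, N m; "finger_gap": opening from 0.0 (shut) to 1.0 (fully open).
Only numpy, scipy, OpenCV 4.12 (cv2) and the standard library are available. Lean on these libraries where they do the work, as an engineer would, in place of code of your own. Each camera call takes 0.05 s, during which the arm holds its last target. There are 200 camera calls.

## Working session

There is one attempt and no reset: what is moved stays moved. The work goes in short steps, Python scripts to look and compute and a shell command to move; the robot and the scene stay as the last step left them, time stands still between calls to the robot, and variables do not carry over. Pictures are saved under pics/ and viewed, about 8 in all and at most 12, crops included, and the job is handed in when it is done.

```bash
mkdir -p pics
cat > h.py <<'E'
import numpy as np,cv2
from rig import r,vision,finder
def ray(f,uv):
    p=cv2.undistortPoints(np.array([[uv]],float),np.array(f["intrinsics"],float),np.array(f["dist_coeffs"],float))[0,0]
    T=np.array(f["extrinsics"]);return T[:3,3],T[:3,:3]@np.array([p[0],p[1],1])
def atz(f,uv,z):
    o,d=ray(f,uv);return o+d*(z-o[2])/d[2]
E
python3 - <<'E'
from h import *
s=r.get_state();print(s["time"],s["ee_pos"],s["ee_rot"],s["wrist_force"])
Z=dict(knob_top=.102,collar_top=.046,valve_top=.035,chuck_center=.032,holder=0)
for c in("scene","side"):
    f=vision.grab_frame(c);cv2.imwrite(f"pics/{c}0.png",f["img"])
    print(c,np.round(f["extrinsics"],2).tolist())
    for q in Z:
        for m in finder.mark_of(q,c)[:3]: print(q,round(m["p"],2),np.round(m["uv"],1),np.round(atz(f,m["uv"],Z[q]),3))
E
```

```text
0.0 [0.1958993  0.64524219 0.2374376 ] [ 0.69931039  0.10308395  0.69957253 -0.10457986] [ 0.69298851  0.31236399 -0.25548374]
scene [[0.52, 0.48, -0.71, 1.69], [0.86, -0.27, 0.44, -0.69], [0.02, -0.84, -0.55, 0.92], [0.0, 0.0, 0.0, 1.0]]
knob_top 0.56 [269.3 205.2] [ 0.568 -0.033  0.102]
collar_top 0.62 [291.7 225.1] [0.629 0.014 0.046]
chuck_center 0.59 [305.4 218. ] [0.599 0.088 0.032]
holder 0.98 [286.4 232.6] [0.602 0.013 0.   ]
side [[-0.95, -0.26, 0.19, 0.38], [-0.32, 0.72, -0.61, 0.76], [0.02, -0.64, -0.77, 1.08], [0.0, 0.0, 0.0, 1.0]]
knob_top 0.62 [275.6 254.5] [0.599 0.117 0.102]
knob_top 0.46 [312.  208.4] [ 0.561 -0.038  0.102]
collar_top 0.87 [278.3 227.6] [0.632 0.002 0.046]
valve_top 0.65 [279.8 229.6] [ 0.629 -0.002  0.035]
valve_top 0.47 [309.5 244.7] [0.546 0.018 0.035]
chuck_center 0.78 [277.5 256.9] [0.608 0.075 0.032]
holder 0.74 [292.  249.3] [0.589 0.021 0.   ]
```

Run:
```python
import cv2,numpy as np
a=cv2.imread("pics/scene0.png");b=cv2.imread("pics/side0.png")
cv2.imwrite("pics/a.png",np.vstack([cv2.resize(a[120:300,180:420],(800,600))[:,:],])) 
cv2.imwrite("pics/b.png",cv2.resize(b[150:330,180:420],(800,600)))
```

```text
(no output)
```

View pics/a.png

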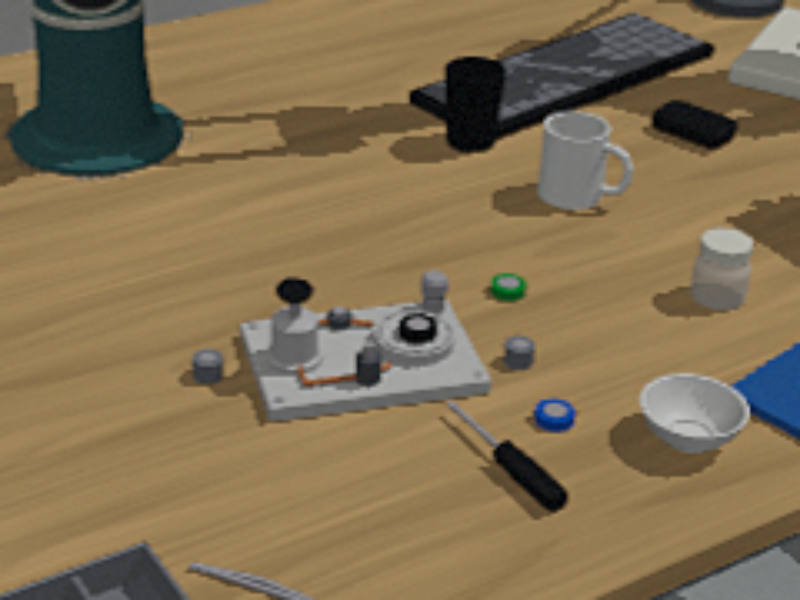

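View pics/b.png

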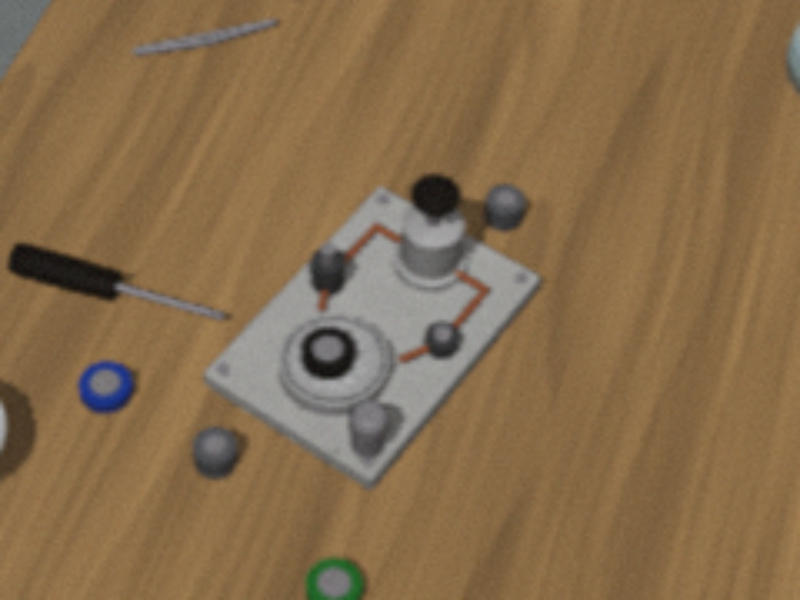

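View pics/side0.png

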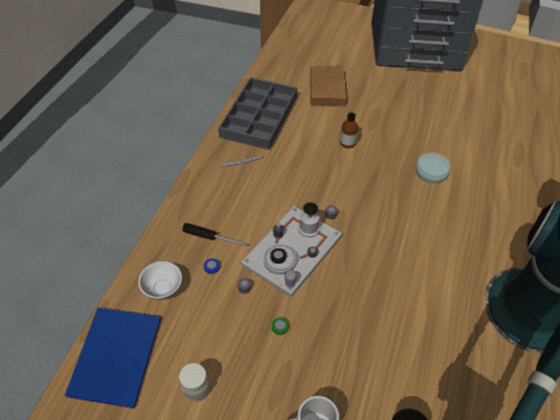

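The knob is at scene px (269,206) and side px (311,207). It could be confused with the black specimen on the chuck (side 277,255), the black cylinder (scene ~(322,151)), the two grey mounts, and the blue and green discs. The knob on the aluminium barrel fits the description and the geometry: both cameras put it near (0.565, -0.036). The holder yaw is about -18°, and the collar position agrees with that.

```bash
cat >> h.py <<'E'
from scipy.spatial.transform import Rotation as Ro
def shift(t):
    s=r.get_state();q=np.array(s["ee_rot"]);R=Ro.from_quat(q[[1,2,3,0]])
    v=R.inv().apply(np.array(t)-s["ee_pos"])/.03
    print("ee",np.round(s["ee_pos"],4),"F",np.round(s["wrist_force"],1),"units",np.round(v,2));print(np.round(R.as_matrix(),3))
E
python3 -c "
from h import *
shift([.565,-.036,.22])"
```

```text
ee [0.1961 0.6459 0.2388] F [-0.2 -0.2  0.7] units [  0.63 -18.18  18.37]
[[ 0.     0.291  0.957]
 [ 0.     0.957 -0.291]
 [-1.     0.     0.   ]]
```

```bash
R="1 0.63 -18.18 18.37 0 0 0"; python3 -m handwheel '1 0.63 -18.18 18.37 0 0 0;1 0.63 -18.18 18.37 0 0 0;1 0.63 -18.18 18.37 0 0 0;1 0.63 -18.18 18.37 0 0 0;1 0.63 -18.18 18.37 0 0 0;1 0.63 -18.18 18.37 0 0 0;1 0.63 -18.18 18.37 0 0 0;1 0.63 -18.18 18.37 0 0 0;1 0.63 -18.18 18.37 0 0 0;1 0.63 -18.18 18.37 0 0 0;1 0.63 -18.18 18.37 0 0 0;1 0.63 -18.18 18.37 0 0 0;1 0.63 -18.18 18.37 0 0 0;1 0.63 -18.18 18.37 0 0 0;1 0.63 -18.18 18.37 0 0 0;1 0.63 -18.18 18.37 0 0 0;1 0.63 -18.18 18.37 0 0 0;1 0.63 -18.18 18.37 0 0 0;1 0.63 -18.18 18.37 0 0 0;1 0.63 -18.18 18.37 0 0 0'
python3 - <<'E'
from h import *
shift([.565,-.036,.22])
Z=dict(knob_top=.102,collar_top=.046,chuck_center=.032)
for c in("wrist","scene","side"):
    f=vision.grab_frame(c);cv2.imwrite(f"pics/{c}1.png",f["img"])
    for q in Z:
        for m in finder.mark_of(q,c)[:2]: print(c,q,round(m["p"],2),np.round(m["uv"],1),np.round(atz(f,m["uv"],Z[q]),4))
E
```

```text
time: 2.6
ee_pos: [0.5644, -0.0348, 0.2199]
ee_rot: [0.7, 0.103, 0.7, -0.103]
wrist_force: [0.1, 1.0, -0.3]
finger_gap: 0.004
ee [ 0.5644 -0.0348  0.2199] F [ 0.1  1.  -0.3] units [-0.   -0.03  0.03]
[[-0.     0.289  0.957]
 [ 0.     0.957 -0.289]
 [-1.     0.    -0.   ]]
wrist knob_top 0.79 [278.5 203.6] [ 0.5663 -0.0395  0.102 ]
wrist collar_top 0.59 [343.4 236.8] [0.6328 0.0083 0.046 ]
wrist chuck_center 0.88 [399.7 190.6] [0.6063 0.0769 0.032 ]
scene knob_top 0.48 [267.9 207.7] [ 0.5785 -0.0445  0.102 ]
scene knob_top 0.46 [347.3 178.5] [0.549 0.293 0.102]
scene collar_top 0.63 [294.7 227.2] [0.6439 0.0165 0.046 ]
scene chuck_center 0.64 [303.7 219.9] [0.6061 0.0764 0.032 ]
side knob_top 0.43 [309.6 208.4] [ 0.5663 -0.0365  0.102 ]
side collar_top 0.79 [281.1 226. ] [ 0.6267 -0.0052  0.046 ]
side chuck_center 0.69 [279.6 256.7] [0.6035 0.0731 0.032 ]
```

View pics/wrist1.png

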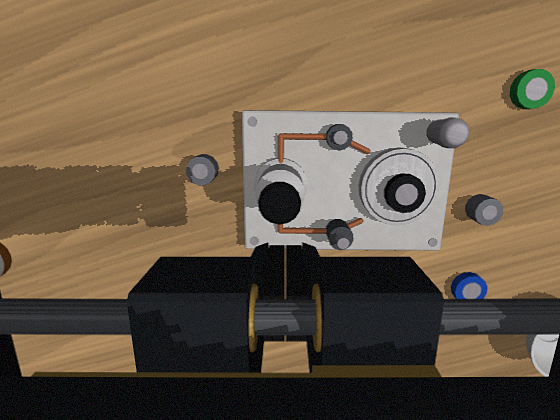

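The picture shows the knob at (279,203), the collar and pin at (340,232), the valve at (340,136) and the specimen at (406,194). The closed fingertips are about 5 mm off to the side. I'll correct that and go down to just above the knob.

```bash
python3 -m handwheel '1 1 -0.14 0.1 0 0 0;1 2 -0.14 0.1 0 0 0;1 3 -0.14 0.1 0 0 0;1 3.5 -0.14 0.1 0 0 0;1 3.5 -0.14 0.1 0 0 0;1 3.5 -0.14 0.1 0 0 0'
python3 - <<'E'
from h import *
shift([.566,-.0395,.08])
for c in("wrist","side"):
    f=vision.grab_frame(c);cv2.imwrite(f"pics/{c}2.png",f["img"])
    print([(m["p"],np.round(m["uv"]),np.round(atz(f,m["uv"],.102),4)) for m in finder.mark_of("knob_top",c)[:2]])
    if c=="side": b=f["img"][150:270,230:390]
    else: a=f["img"]
cv2.imwrite("pics/ab2.png",np.hstack([cv2.resize(a,(400,300)),cv2.resize(b,(400,300))]))
E
```

```text
time: 3.8
ee_pos: [0.5672, -0.0411, 0.1155]
ee_rot: [0.7, 0.104, 0.699, -0.104]
wrist_force: [0.5, 0.4, -0.4]
finger_gap: 0.006
ee [ 0.5672 -0.0411  0.1155] F [ 0.5  0.4 -0.4] units [ 1.18  0.04 -0.05]
[[ 0.001  0.291  0.957]
 [-0.     0.957 -0.291]
 [-1.     0.     0.001]]
[(0.94, array([286., 248.]), array([ 0.5672, -0.0391,  0.102 ]))]
[(0.68, array([313., 208.]), array([ 0.56  , -0.0407,  0.102 ]))]
```

View pics/ab2.png

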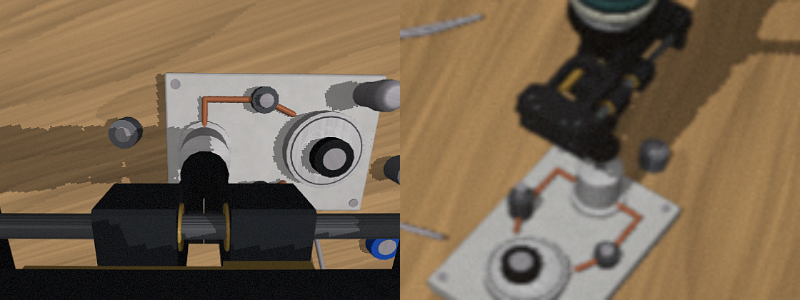

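The fingertips are centred over the knob. First stroke, pressed slowly and held at the bottom to read the force.

```bash
python3 -m handwheel '1 0.35 0.02 0 0 0 0;1 0.6 0.02 0 0 0 0;1 0.85 0.02 0 0 0 0;1 1.05 0.02 0 0 0 0;1 1.16 0.02 0 0 0 0;1 1.16 0.02 0 0 0 0;1 1.16 0.02 0 0 0 0'
```

```text
time: 4.7
ee_pos: [0.5683, -0.0405, 0.0824]
ee_rot: [0.7, 0.104, 0.698, -0.104]
wrist_force: [-2.9, 0.3, 14.0]
finger_gap: 0.007
```

```bash
python3 -m handwheel '1 0.08 0 0 0 0 0;1 0.08 0 0 0 0 0;1 0.08 0 0 0 0 0'
```

```text
time: 5.0
ee_pos: [0.5685, -0.0405, 0.0823]
ee_rot: [0.701, 0.104, 0.698, -0.104]
wrist_force: [-8.2, 0.4, 27.5]
finger_gap: 0.01
```

Force rises with no travel, so the plunger is on its stop. Next, release and two more strokes.

```bash
python3 -m handwheel '1 -0.6 0 0 0 0 0;1 -1.2 0 0 0 0 0;1 -1.2 0 0 0 0 0;1 -1.2 0 0 0 0 0;1 -1.2 0 0 0 0 0;1 -0.7 0 0 0 0 0;1 -0.4 0 0 0 0 0;1 -0.15 0 0 0 0 0;1 -0.02 0 0 0 0 0;1 -0.02 0 0 0 0 0;1 -0.02 0 0 0 0 0;1 -0.6 0 0 0 0 0;1 -1.2 0 0 0 0 0;1 -1.2 0 0 0 0 0;1 -1.2 0 0 0 0 0;1 -1.2 0 0 0 0 0'
python3 - <<'E'
from h import *
shift([.566,-.0395,.08])
f=vision.grab_frame("side");cv2.imwrite("pics/s3.png",f["img"])
a=f["img"][190:280,240:360]
g=vision.grab_frame("scene")["img"][170:260,240:360]
cv2.imwrite("pics/p3.png",np.hstack([cv2.resize(x,(400,300),interpolation=2) for x in(a,g)]))
print([(m["p"],np.round(m["uv"])) for m in finder.mark_of("pin_top","side")[:2]])
E
```

```text
time: 6.6
ee_pos: [0.5654, -0.0403, 0.1114]
ee_rot: [0.698, 0.104, 0.701, -0.104]
wrist_force: [-0.9, 1.2, -0.6]
finger_gap: 0.005
ee [ 0.5654 -0.0403  0.1114] F [-0.9  1.2 -0.6] units [1.05 0.03 0.01]
[[-0.003  0.291  0.957]
 [ 0.     0.957 -0.291]
 [-1.    -0.001 -0.003]]
[(0.57, array([277., 220.]))]
```

View pics/p3.png

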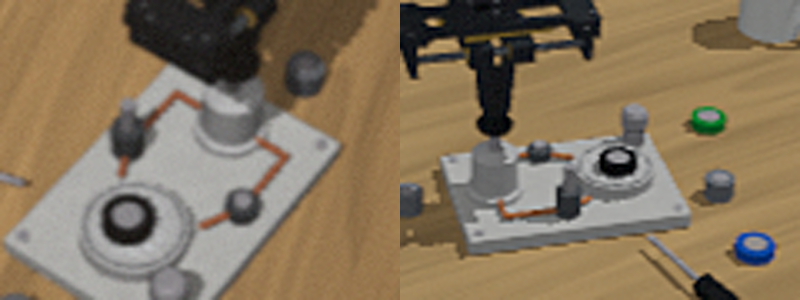

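The pin is rising out of its collar (side crop (128,108)), the knob is back up and the holder hasn't moved. Four more strokes.

```bash
python3 -m handwheel '1 0.6 0 0 0 0 0;1 0.9 0 0 0 0 0;1 1.2 0 0 0 0 0;1 1.2 0 0 0 0 0;1 1.2 0 0 0 0 0;1 0.6 0 0 0 0 0;1 0 0 0 0 0 0;1 0 0 0 0 0 0;1 0 0 0 0 0 0;1 0 0 0 0 0 0;1 0.6 0 0 0 0 0;1 0.9 0 0 0 0 0;1 1.2 0 0 0 0 0;1 1.2 0 0 0 0 0;1 1.2 0 0 0 0 0;1 0.6 0 0 0 0 0;1 0 0 0 0 0 0;1 0 0 0 0 0 0;1 0 0 0 0 0 0;1 0 0 0 0 0 0'
python3 -m handwheel '1 0.6 0 0 0 0 0;1 0.9 0 0 0 0 0;1 1.2 0 0 0 0 0;1 1.2 0 0 0 0 0;1 1.2 0 0 0 0 0;1 0.6 0 0 0 0 0;1 0 0 0 0 0 0;1 0 0 0 0 0 0;1 0 0 0 0 0 0;1 0 0 0 0 0 0;1 0.6 0 0 0 0 0;1 0.9 0 0 0 0 0;1 1.2 0 0 0 0 0;1 1.2 0 0 0 0 0;1 1.2 0 0 0 0 0;1 1.2 0 0 0 0 0'
python3 -m handwheel '1 -0.6 0 0 0 0 0;1 -1.2 0 0 0 0 0;1 -2 0 0 0 0 0;1 -3 0 0 0 0 0;1 -4 0 0 0 0 0;1 -4 0 0 0 0 0;1 -4 0 0 0 0 0;1 -4 0 0 0 0 0'
cat > chk.py <<'E'
from h import *
out=[]
for c,w in(("side",(190,240)),("scene",(170,240))):
    f=vision.grab_frame(c)
    out.append(cv2.resize(f["img"][w[0]:w[0]+90,w[1]:w[1]+120],(400,300),interpolation=2))
    T=np.array(f["extrinsics"])
    for q,z in(("pin_top",.08),("collar_top",.046),("knob_top",.102),("chuck_center",.032)):
        print(c,q,[(round(m["p"],2),np.round(m["uv"],1),np.round(atz(f,m["uv"],z),4)) for m in finder.mark_of(q,c)[:2]])
    for z in(.046,.074,.08):
        uv=cv2.projectPoints(np.array([[.6325,.006,z]]),cv2.Rodrigues(T[:3,:3].T)[0],-T[:3,:3].T@T[:3,3],np.array(f["intrinsics"],float),np.array(f["dist_coeffs"],float))[0]
        print("expect z",z,uv.ravel().round(1))
f=vision.grab_frame("wrist");print("wrist",[(round(m["p"],2),np.round(m["uv"]),np.round(atz(f,m["uv"],z),4)) for q,z in(("pin_top",.08),("collar_top",.046)) for m in finder.mark_of(q,"wrist")[:1]])
cv2.imwrite("pics/w4.png",f["img"])
cv2.imwrite("pics/p4.png",np.vstack([np.hstack(out),np.hstack([cv2.resize(f["img"][150:330,250:490],(400,300)),out[0]*0])]))
E
python3 chk.py
```

```text
time: 8.75
ee_pos: [0.5655, -0.0403, 0.1117]
ee_rot: [0.698, 0.104, 0.701, -0.104]
wrist_force: [0.5, -0.2, -0.1]
finger_gap: 0.006
time: 10.35
ee_pos: [0.5683, -0.0406, 0.0822]
ee_rot: [0.7, 0.104, 0.699, -0.104]
wrist_force: [-10.2, 1.4, 31.9]
finger_gap: 0.009
time: 11.15
ee_pos: [0.5654, -0.0403, 0.1951]
ee_rot: [0.698, 0.104, 0.701, -0.104]
wrist_force: [0.2, -0.3, 0.6]
finger_gap: 0.004
side pin_top [(0.49, array([279. , 221.2]), array([0.6279, 0.008 , 0.08  ]))]
side collar_top [(0.96, array([277.4, 224.3]), array([ 0.637 , -0.0072,  0.046 ]))]
side knob_top [(0.7, array([310.3, 208.5]), array([ 0.5646, -0.0368,  0.102 ]))]
side chuck_center [(0.74, array([279.4, 257.4]), array([0.6033, 0.0752, 0.032 ]))]
expect z 0.046 [277.4 228.8]
expect z 0.074 [277.4 221.6]
expect z 0.08 [277.5 220.1]
scene pin_top [(0.42, array([289.7, 217.7]), array([0.6327, 0.0035, 0.08  ]))]
scene collar_top [(0.89, array([291.7, 225.9]), array([0.6331, 0.0121, 0.046 ]))]
scene knob_top [(0.65, array([269.6, 204.4]), array([ 0.5642, -0.03  ,  0.102 ]))]
scene chuck_center [(0.61, array([302.4, 217.1]), array([0.59  , 0.0818, 0.032 ]))]
expect z 0.046 [290.  226.3]
expect z 0.074 [290.3 219. ]
expect z 0.08 [290.3 217.5]
wrist [(0.66, array([356., 257.]), array([0.6332, 0.0045, 0.08  ])), (0.73, array([351., 243.]), array([0.6342, 0.0064, 0.046 ]))]
```

View pics/p4.png

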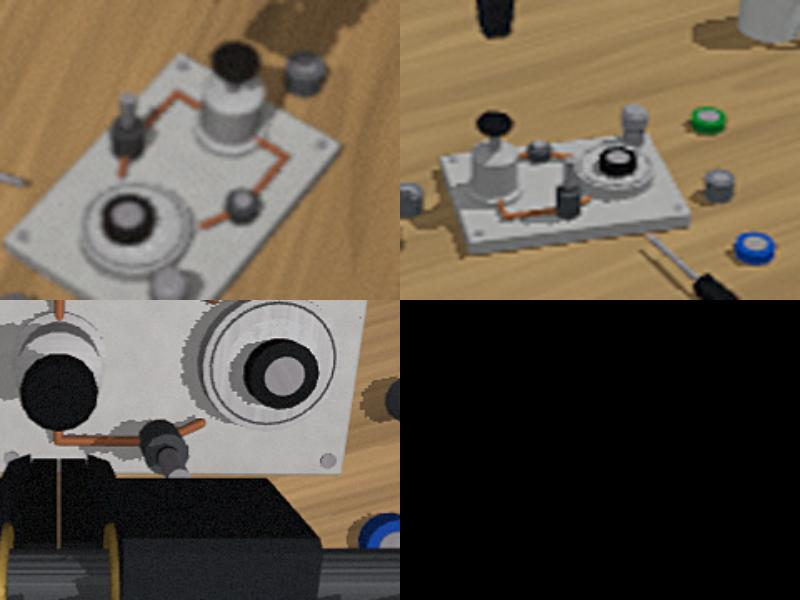

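The pin stands well out, and its top fits z≈0.08 in the wrist and scene views. There's plenty of time and extra strokes do no harm, so I'll add three full ones and check that the pin no longer moves.

```bash
python3 -m handwheel '1 1.4 0 0 0 0 0;1 2.8 0 0 0 0 0;1 3.3 0 0 0 0 0;1 3.6 0 0 0 0 0;1 3.8 0 0 0 0 0;1 4 0 0 0 0 0;1 4 0 0 0 0 0;1 4 0 0 0 0 0;1 3.4 0 0 0 0 0;1 2.8 0 0 0 0 0;1 2.8 0 0 0 0 0;1 2.8 0 0 0 0 0;1 2.8 0 0 0 0 0;1 2.8 0 0 0 0 0;1 3.3 0 0 0 0 0;1 3.6 0 0 0 0 0;1 3.8 0 0 0 0 0;1 4 0 0 0 0 0;1 4 0 0 0 0 0;1 4 0 0 0 0 0'
python3 -m handwheel '1 -0.6 0 0 0 0 0;1 -1.2 0 0 0 0 0;1 -1.2 0 0 0 0 0;1 -1.2 0 0 0 0 0;1 -1.2 0 0 0 0 0;1 -1.2 0 0 0 0 0;1 -0.7 0 0 0 0 0;1 -0.4 0 0 0 0 0;1 -0.2 0 0 0 0 0;1 0 0 0 0 0 0;1 0 0 0 0 0 0;1 0 0 0 0 0 0;1 -0.6 0 0 0 0 0;1 -1.2 0 0 0 0 0;1 -2 0 0 0 0 0;1 -3 0 0 0 0 0;1 -4 0 0 0 0 0;1 -4 0 0 0 0 0;1 -4 0 0 0 0 0;1 -4 0 0 0 0 0'
cp pics/w4.png pics/w4old.png; python3 chk.py | grep -v expect
python3 -c "
import cv2,numpy as np
a,b=[cv2.imread('pics/'+n)[225:275,325:375] for n in('w4old.png','w4.png')]
print(np.abs(a.astype(int)-b).mean())
cv2.imwrite('pics/cmp.png',np.hstack([cv2.resize(x,(400,400),interpolation=2) for x in(a,b)]))"
```

```text
time: 13.8
ee_pos: [0.5686, -0.0406, 0.0822]
ee_rot: [0.7, 0.104, 0.698, -0.104]
wrist_force: [-9.4, 0.6, 32.8]
finger_gap: 0.001
time: 15.8
ee_pos: [0.5655, -0.0403, 0.1952]
ee_rot: [0.698, 0.104, 0.701, -0.104]
wrist_force: [-0.1, 0.4, -1.5]
finger_gap: 0.007
side pin_top [(0.38, array([278.6, 219.8]), array([0.6302, 0.0043, 0.08  ]))]
side collar_top [(0.92, array([277.2, 227.4]), array([0.6343, 0.0021, 0.046 ]))]
side knob_top [(0.74, array([307.5, 209.4]), array([ 0.5701, -0.0319,  0.102 ]))]
side chuck_center [(0.84, array([279.5, 254.8]), array([0.6055, 0.068 , 0.032 ]))]
scene pin_top [(0.51, array([396.9, 207.1]), array([0.7515, 0.3435, 0.08  ])), (0.42, array([290.2, 217.4]), array([0.6321, 0.0058, 0.08  ]))]
scene collar_top [(0.66, array([293.9, 224.2]), array([0.6284, 0.0233, 0.046 ])), (0.66, array([292.9, 215.4]), array([0.5835, 0.0479, 0.046 ]))]
scene knob_top [(0.58, array([267.8, 208.1]), array([ 0.5804, -0.0459,  0.102 ]))]
scene chuck_center [(0.64, array([303.7, 216.7]), array([0.5901, 0.0869, 0.032 ]))]
wrist [(0.66, array([358., 256.]), array([0.6328, 0.0059, 0.08  ])), (0.62, array([352., 243.]), array([0.6346, 0.0072, 0.046 ]))]
5.0072
```

View pics/cmp.png

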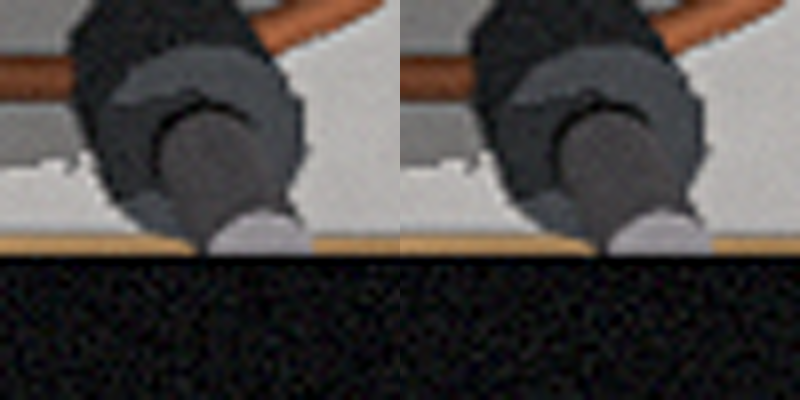

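View pics/p4.png

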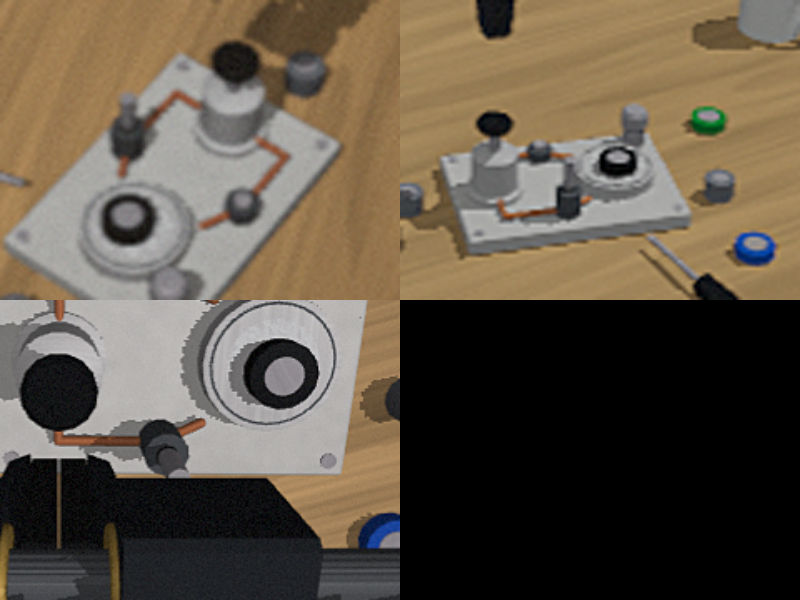

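The pin is unchanged after three more full strokes, so it's at its limit, and the black ring round its foot can be seen above the collar. The knob is up, the arm is clear, and the holder and specimen are where they were. Handing in.

```bash
python3 -c "
from rig import r
print(r.close_job())"
```

```text
the job is handed in; nothing more can be done
None
```

The indicator pin is fully out, the knob is back up, and I handed the job in at about 16 s of the 45 s allowed. I pressed the knob nine times with the closed fingertips, letting it spring up each time.

**Strokes:** I read the force at the bottom of three strokes. Each time the fingers stopped at z ≈ 0.082 m with about 27–33 N, so the plunger was on its stop. The other six strokes used practically the same downward command but were not read individually.

**Pin:** The wrist close-ups after strokes 6 and 9 look the same, with the black ring round the pin's foot showing above the collar. The detected pin top fits 80 mm above the table.

**Everything else:** The arm ended about 93 mm above the knob, touching nothing. In the last pictures the holder, specimen, nearby mounts and objective looked unmoved. I did not check the bottle, mug and jar again, but the arm never worked near them.

**Disagreements:** The scene-camera detections scattered by 1–2 cm for the knob and chuck, and more for the collar. One pin detection was plainly false, at (0.75, 0.34). I relied on the wrist views and pictures instead.

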